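# Screw down the plaque press on the yellow plaque

### The arm

A 6-joint arm with a two-finger parallel gripper is mounted at the origin on the work surface. World frame = base frame: x ahead of the robot, y to its left, z up, the work surface at z = 0. Lengths are in m, angles in rad, forces in N, time in s.
With the tool pointing down it reaches from about 0.2 to 0.875 m from the base axis. Payload 3.4 kg.
Tool frame: the origin (TCP) lies on the centre line of the jaws, within the pads' length; the fingertips stand 25 mm ahead of it and the grasp point (between the pads) lies 6 mm ahead of it; z points along the fingers, y is the line along which they close (so a half turn about z gives the same grasp; the last joint's range is limited). The gripper opens to 94 mm and grips with 3 to 60 N. Pads are 16 mm wide; open, the fingers measure 119 mm over their backs; the gripper's body (75 mm by 177 mm) begins 78 mm behind the grasp point.
Start: joints at [-0.121, 0.276, 1.505, -0, 1.361, -0.121], TCP at [0.575, -0, 0.23] pointing down, gripper open.
Joint ranges: [-2.89, 2.89], [-0.75, 2.08], [0.22, 2.7], [-1.18, 4.32], [0.11, 2.71], [-2.7, 2.7]. Speed limits (rad/s): [2.57, 2.57, 3.14, 3.14, 3.14, 3.14].

### API

Orientations are given as a unit quaternion [x, y, z, w].
In Python, from workcell import telemetry, capture, calibration, ticket gives the robot as it stands.
- The arm moves only by the tool drive_tool, never from a script. Its argument "plan" is a list of rows, each an object with "claw": the opening, from 0 (shut) to 1 (fully open); "translation": the shift along the tool's x, y, z in cm, a list of three; "yaw": the turn about the tool's z in degrees. A call has exactly 10 rows; each row is the pose to reach, as a shift and turn from the pose commanded when the call began, along the tool's axes at that moment; what a row does not reach only later rows make up. A row lasts 1/12 s, in which the tool goes at most 41.7 mm and 7.16 degrees, less where a joint would pass 70% of its speed; a pose out of reach is approached as far as the arm can. A call with a gripper value outside its range is refused whole. The fingers move at their own pace and stop on an object; the grip force is fixed at half the most. Time passes only in rows, so rows that repeat a pose let the fingers close, or fill a call up. It gives the time, the measured TCP pose, the force, the opening and the grip force at its end, in the units of the state.
- telemetry.get_state(): the state, without advancing time (a new reading comes with each control period).
- capture(name): name is "scene" or "side" or "wrist"; returns the picture (384x512x3 uint8, red, green, blue); there is no depth.
- calibration(name): a dict with "intrinsics" (3x3 intrinsics, pixels), "R" (3x3) and "t" (3): a world point X has camera coordinates R X + t. Camera axes: x right, y down, z forward; pixel columns grow to the right and rows downward; lengths in m; the calibration is good to about 2 mm. A picture is of the moment at which its call begins: read the wrist's pose just before it. calibration takes no time and is no camera call; for the wrist camera it gives the pose at the moment of the call.
- ticket.sign_off(): hands the job in; it is judged then, once.
The state is a dict: "clock": time; "joints": joint angles; "qvel": joint speeds; "joint_efforts": joint torques, N m; "ee_pos": TCP position; "tool_rot": TCP orientation; "wrist_force": force on the tool from outside, world axes, zero at the start; "moment": the same for the moment, N m; "width": finger opening in m; "gripper_force": force on a finger pad.
Only numpy, scipy, OpenCV 4.12 (cv2) and the standard library are available. Lean on these libraries where they do the work, as an engineer would, in place of code of your own. Each camera call takes 0.05 s, during which the arm holds its last target. There are 200 camera calls.

### The job

Two plaque presses stand on the bench, one holding a yellow plaque and the other a blue one. Close the press with the yellow plaque: push the spokes of its star handle round, clockwise as seen from above, until the handle comes to its stop and the platen is fully home. Leave the star handle of the blue plaque's press as it is.

Things in the scene. Friction and masses are not known exactly. Their poses are not given: they have to be found in the camera images.
- yellow_press: Green bench screw press, fixed, that holds the yellow plaque; origin under its base (170 x 230 mm), z up. A cross beam along its y (235 x 50 mm, top at 165 mm) rests on steel posts at y = +-95 mm, nuts up to 173 mm. The plaque, 280 (x) x 130 mm, top at 30 mm, shows at both open ends, under a grey platen. Left or right of the other press; loose things nearby are under 90 mm high.
- yellow_hub (a point): Centre of its star handle, on the axis at mid-height of the spokes, 200 mm above the table; z up, x and y turn with the handle. Four level steel spokes along +x, +y, -x, -y, 12 mm thick, each with a black ball 24 mm across centred 100 mm from the axis. Hub 52 mm across, top 10 mm above this point; a 20 mm screw stands up through it to at most 37 mm above this point.
- yellow_star (a joint): Turn of that star handle about its vertical axis, rad, growing clockwise seen from above; it stays at its height. Starts between 0.2 and 1.0; firm stop at 4.2, where the platen, sinking 4 mm per rad, rests on the plaque. It stays where left; about 4 N sideways on a spoke 65 mm from the axis turns it slowly.
- blue_tip (a point): Centre of the ball on one spoke of the other star handle, over the blue plaque: 100 mm from its axis, 200 mm above the table; its x axis points outward along the spoke. That press equals the yellow one in all but the plaque's colour. This handle must not be turned.

How it is judged:
By the outcome, as a careful person would: the job done as asked, in the order asked, and still so for the second after the job is handed in, with the robot touching nothing.
It also fails if it takes over 58 s, if anything falls off the work surface, if the arm or the gripper's body presses on something with over 40 N, if the wrist force passes 120 N, or if a joint passes its speed limit or range.

## Working session

There is one attempt and no reset: what is moved stays moved. The work goes in short steps, Python scripts to look and compute and a tool call to move; the robot and the scene stay as the last step left them, time stands still between calls to the robot, and variables do not carry over. Pictures are saved under pics/ and viewed, at most 10 in all, crops included, and the job is handed in when it is done.

Besides the shell and the picture viewer there is one more tool, called after "Call:" as name(argument=value, ...), one argument or row to a line, values as JSON. drive_tool: Moves the arm, as the interface text tells. Its arguments: {"type":"object","properties":{"plan":{"type":"array"}},"required":["plan"]}

```bash
mkdir -p pics; python3 - <<'E'
from workcell import telemetry, capture, calibration
import cv2,numpy as np
s=telemetry.get_state();print(s['clock'],s['ee_pos'],s['tool_rot'],s['width'])
for n in("scene","side"):
    im=capture(n);cv2.imwrite(f'pics/{n}0.png',cv2.resize(im[:,:,::-1],(800,600),interpolation=cv2.INTER_CUBIC))
    c=calibration(n);print(n,c['intrinsics'],-np.array(c['R']).T@c['t'])
E
```

```text
0.0 [5.74479877e-01 7.49008630e-05 2.29617487e-01] [ 7.07089266e-01  7.07123736e-01 -5.37760774e-04 -7.08697804e-04] 0.0940819308923175
scene [[351.78390194   0.         251.5851267 ]
 [  0.         351.78390194 192.00815106]
 [  0.           0.           1.        ]] [ 0.99026039 -0.38583046  0.73557968]
side [[447.8757204    0.         253.09106459]
 [  0.         447.8757204  188.66080898]
 [  0.           0.           1.        ]] [ 0.08897491 -0.48273341  0.56376681]
```

View pics/scene0.png

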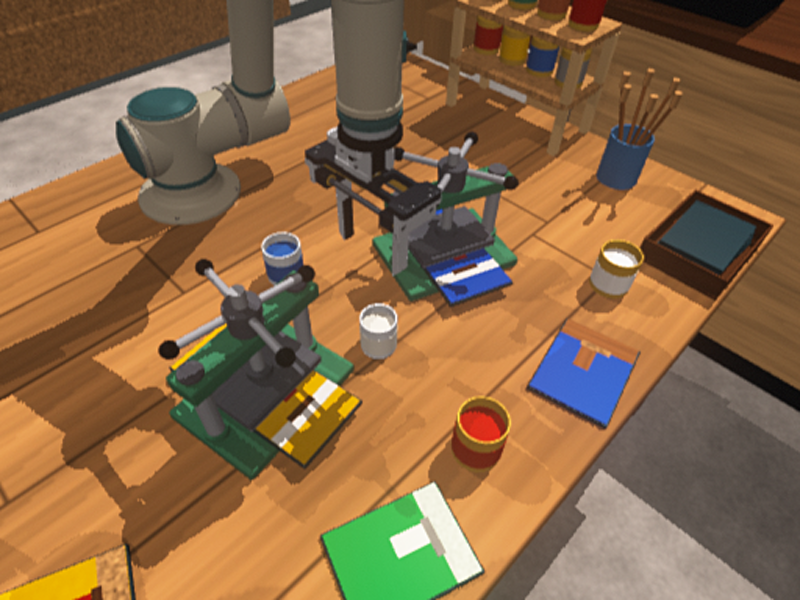

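View pics/side0.png

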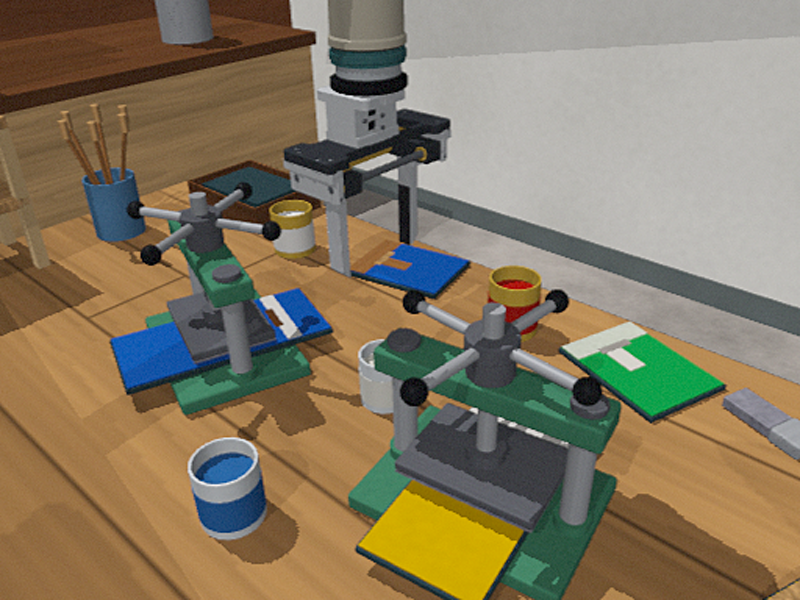

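Both pictures show the yellow press, the nearer one. Its balls in the scene view are at about (205,267), (303,273), (170,349) and (286,355), and in the side view at (414,302), (557,302), (414,391) and (587,391). The blue press's balls in the side view are at (135,210), (242,191), (272,230) and (150,255).

```bash
cat > h.py <<'E'
from workcell import telemetry, capture, calibration
import numpy as np
def ray(n,p,z=0.2,k=512/800,c=None):
    c=c or calibration(n);R=np.array(c['R']);C=-R.T@c['t']
    d=R.T@np.linalg.inv(c['intrinsics'])@[p[0]*k,p[1]*k,1]
    return C+d*(z-C[2])/d[2]
E
python3 - <<'E'
from h import *
for n,b in(("scene",[(205,267),(303,273),(170,349),(286,355)]),("side",[(414,302),(557,302),(414,391),(587,391)]),("scene",[(399,154),(470,141),(512,183)]),("side",[(135,210),(242,191),(272,230),(150,255)])):
    P=np.array([ray(n,p)[:2] for p in b]);c=P.mean(0);print(n,c.round(4))
    for p in P:print(p.round(4),np.hypot(*(p-c)).round(4),np.degrees(np.arctan2(*(p-c)[::-1])).round(1))
# yellow posts nuts / plaque
print([ray("side",p,.173).round(3) for p in((404,340),(590,403))],[ray("scene",p,.03).round(3) for p in((360,402),(306,464))])
E
```

```text
scene [ 0.5277 -0.1871]
[ 0.4293 -0.1795] 0.0987 175.5
[ 0.5325 -0.0903] 0.0969 87.2
[ 0.5221 -0.2864] 0.0994 -93.2
[ 0.627  -0.1923] 0.0994 -3.0
side [ 0.5284 -0.1917]
[ 0.5355 -0.0922] 0.0997 85.9
[ 0.6266 -0.1997] 0.0986 -4.7
[ 0.4297 -0.1839] 0.099 175.5
[ 0.5218 -0.2908] 0.0994 -93.8
scene [0.5028 0.2758]
[0.4208 0.211 ] 0.1045 -141.7
[0.4797 0.332 ] 0.0607 112.3
[0.6078 0.2845] 0.1054 4.7
side [0.5115 0.2398]
[0.4743 0.3322] 0.0996 111.9
[0.6026 0.2758] 0.098 21.6
[0.5504 0.1475] 0.1001 -67.2
[0.4189 0.2035] 0.0995 -158.7
[array([ 0.508, -0.102,  0.173]), array([ 0.541, -0.287,  0.173])] [array([ 0.657, -0.106,  0.03 ]), array([ 0.677, -0.224,  0.03 ])]
```

Call:
drive_tool(
  plan=[
    {"claw": 0, "translation": [0, 0, -3], "yaw": 0},
    {"claw": 0, "translation": [-2.5, 0, -3], "yaw": 0},
    {"claw": 0, "translation": [-5, 0, -3], "yaw": 0},
    {"claw": 0, "translation": [-7.5, 0, -3], "yaw": 0},
    {"claw": 0, "translation": [-10, 0.1, -3], "yaw": 0},
    {"claw": 0, "translation": [-12.5, 0.2, -3], "yaw": 0},
    {"claw": 0, "translation": [-14.7, 0.3, -3], "yaw": 0},
    {"claw": 0, "translation": [-14.7, 0.3, -3], "yaw": 0},
    {"claw": 0, "translation": [-14.7, 0.3, -3], "yaw": 0},
    {"claw": 0, "translation": [-14.7, 0.3, -3], "yaw": 0},
  ],
)

```text
clock: 0.93
ee_pos: [0.5777, -0.1463, 0.2601]
tool_rot: [0.707, 0.707, 0.0, -0.001]
wrist_force: [0.4, -0.3, -0.6]
width: 0.0304
gripper_force: 0.0
```

```bash
python3 - <<'E'
from h import *
import cv2
s=telemetry.get_state();print(s['clock'],s['ee_pos'],s['width'],s['wrist_force'])
im=capture('scene');cv2.imwrite('pics/s1.png',cv2.resize(im[100:310,60:340,::-1],(800,600),interpolation=cv2.INTER_CUBIC))
E
```

```text
0.9333 [ 0.57773354 -0.14625495  0.26011019] 0.030439618374281607 [ 0.36982943 -0.25302352 -0.57540674]
```

View pics/s1.png

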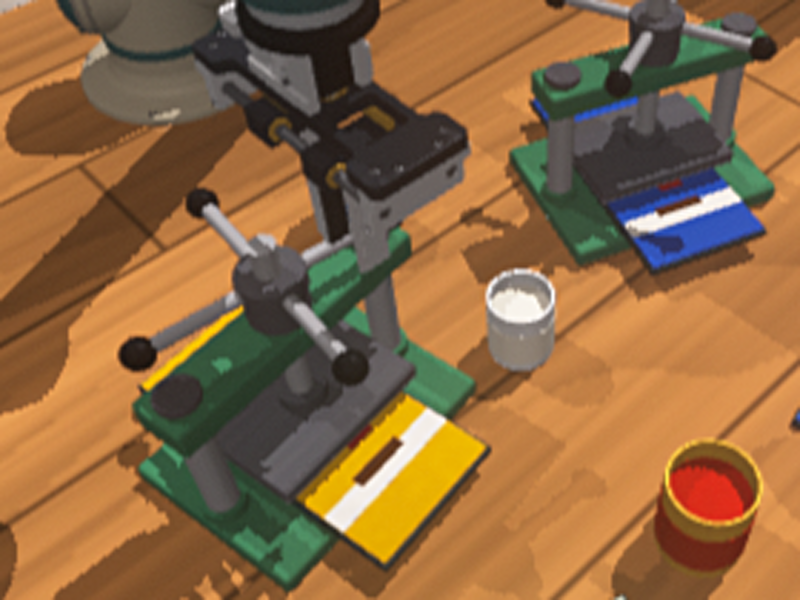

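The fingers are in the gap between the +x and +y spokes of the yellow handle, clear above it. Next I close them fully and descend.

Call:
drive_tool(
  plan=[
    {"claw": 0, "translation": [0, 0, 0], "yaw": 0},
    {"claw": 0, "translation": [0, 0, 0], "yaw": 0},
    {"claw": 0, "translation": [0, 0, 0], "yaw": 0},
    {"claw": 0, "translation": [0, 0, 0], "yaw": 0},
    {"claw": 0, "translation": [0, 0, 0.8], "yaw": 0},
    {"claw": 0, "translation": [0, 0, 1.6], "yaw": 0},
    {"claw": 0, "translation": [0, 0, 2.5], "yaw": 0},
    {"claw": 0, "translation": [0, 0, 3.4], "yaw": 0},
    {"claw": 0, "translation": [0, 0, 4.2], "yaw": 0},
    {"claw": 0, "translation": [0, 0, 5], "yaw": 0},
  ],
)

```text
clock: 1.82
ee_pos: [0.5777, -0.1469, 0.2091]
tool_rot: [0.707, 0.707, -0.0, -0.0]
wrist_force: [-0.0, 0.0, 0.3]
width: 0.0006
gripper_force: 0.0
```

```bash
python3 - <<'E'
from h import *
s=telemetry.get_state();print(s['clock'],s['ee_pos'],s['width'],s['wrist_force'])
h=np.array([.528,-.1895]);r=.066
prev=s['ee_pos'][:2]
a0=41
for k in range(8):
    for_=[]
    base=prev if k==0 else h+r*np.array([np.cos(np.radians(a0)),np.sin(np.radians(a0))])
    out=[]
    for i in range(1,11):
        a=np.radians(a0-3.5*i);p=h+r*np.array([np.cos(a),np.sin(a)])-base;out.append([round(100*p[1],1),round(100*p[0],1),0])
    a0-=35;print(k,a0,out)
E
```

```text
1.8167 [ 0.57768971 -0.14694001  0.20912354] 0.0006137994060319562 [-0.01849898  0.01376092  0.30068301]
0 6 [[np.float64(-0.2), np.float64(0.3), 0], [np.float64(-0.6), np.float64(0.5), 0], [np.float64(-0.9), np.float64(0.7), 0], [np.float64(-1.3), np.float64(0.9), 0], [np.float64(-1.6), np.float64(1.1), 0], [np.float64(-2.0), np.float64(1.2), 0], [np.float64(-2.4), np.float64(1.4), 0], [np.float64(-2.8), np.float64(1.5), 0], [np.float64(-3.2), np.float64(1.5), 0], [np.float64(-3.6), np.float64(1.6), 0]]
1 -29 [[np.float64(-0.4), np.float64(0.0), 0], [np.float64(-0.8), np.float64(0.0), 0], [np.float64(-1.2), np.float64(0.0), 0], [np.float64(-1.6), np.float64(-0.0), 0], [np.float64(-2.0), np.float64(-0.1), 0], [np.float64(-2.4), np.float64(-0.2), 0], [np.float64(-2.8), np.float64(-0.3), 0], [np.float64(-3.2), np.float64(-0.4), 0], [np.float64(-3.5), np.float64(-0.6), 0], [np.float64(-3.9), np.float64(-0.8), 0]]
2 -64 [[np.float64(-0.3), np.float64(-0.2), 0], [np.float64(-0.7), np.float64(-0.4), 0], [np.float64(-1.0), np.float64(-0.7), 0], [np.float64(-1.3), np.float64(-0.9), 0], [np.f
[... 1575 characters left out ...]
.2), np.float64(-0.1), 0], [np.float64(1.6), np.float64(-0.1), 0], [np.float64(2.0), np.float64(-0.1), 0], [np.float64(2.4), np.float64(-0.0), 0], [np.float64(2.8), np.float64(0.1), 0], [np.float64(3.2), np.float64(0.2), 0], [np.float64(3.6), np.float64(0.3), 0], [np.float64(3.9), np.float64(0.4), 0]]
7 -239 [[np.float64(0.4), np.float64(0.2), 0], [np.float64(0.7), np.float64(0.4), 0], [np.float64(1.1), np.float64(0.6), 0], [np.float64(1.4), np.float64(0.8), 0], [np.float64(1.7), np.float64(1.1), 0], [np.float64(2.0), np.float64(1.4), 0], [np.float64(2.3), np.float64(1.7), 0], [np.float64(2.5), np.float64(2.0), 0], [np.float64(2.8), np.float64(2.3), 0], [np.float64(3.0), np.float64(2.6), 0]]
```

Call:
drive_tool(
  plan=[
    {"claw": 0, "translation": [-0.2, 0.3, 0], "yaw": 0},
    {"claw": 0, "translation": [-0.6, 0.5, 0], "yaw": 0},
    {"claw": 0, "translation": [-0.9, 0.7, 0], "yaw": 0},
    {"claw": 0, "translation": [-1.3, 0.9, 0], "yaw": 0},
    {"claw": 0, "translation": [-1.6, 1.1, 0], "yaw": 0},
    {"claw": 0, "translation": [-2.0, 1.2, 0], "yaw": 0},
    {"claw": 0, "translation": [-2.4, 1.4, 0], "yaw": 0},
    {"claw": 0, "translation": [-2.8, 1.5, 0], "yaw": 0},
    {"claw": 0, "translation": [-3.2, 1.5, 0], "yaw": 0},
    {"claw": 0, "translation": [-3.6, 1.6, 0], "yaw": 0},
  ],
)

```text
clock: 2.65
ee_pos: [0.5936, -0.1812, 0.2106]
tool_rot: [0.707, 0.707, 0.001, -0.002]
wrist_force: [-1.7, 5.3, 2.7]
width: 0.0006
gripper_force: 2.7
```

Call:
drive_tool(
  plan=[
    {"claw": 0, "translation": [-0.4, 0, 0], "yaw": 0},
    {"claw": 0, "translation": [-0.8, 0, 0], "yaw": 0},
    {"claw": 0, "translation": [-1.2, 0, 0], "yaw": 0},
    {"claw": 0, "translation": [-1.6, 0, 0], "yaw": 0},
    {"claw": 0, "translation": [-2.0, -0.1, 0], "yaw": 0},
    {"claw": 0, "translation": [-2.4, -0.2, 0], "yaw": 0},
    {"claw": 0, "translation": [-2.8, -0.3, 0], "yaw": 0},
    {"claw": 0, "translation": [-3.2, -0.4, 0], "yaw": 0},
    {"claw": 0, "translation": [-3.5, -0.6, 0], "yaw": 0},
    {"claw": 0, "translation": [-3.9, -0.8, 0], "yaw": 0},
  ],
)

```text
clock: 3.48
ee_pos: [0.5858, -0.2195, 0.21]
tool_rot: [0.707, 0.707, 0.002, -0.002]
wrist_force: [0.2, 5.6, -0.5]
width: 0.0004
gripper_force: 2.4
```

Contact force is about 5 N, so the handle is turning. Continuing.

Call:
drive_tool(
  plan=[
    {"claw": 0, "translation": [-0.3, -0.2, 0], "yaw": 0},
    {"claw": 0, "translation": [-0.7, -0.4, 0], "yaw": 0},
    {"claw": 0, "translation": [-1.0, -0.7, 0], "yaw": 0},
    {"claw": 0, "translation": [-1.3, -0.9, 0], "yaw": 0},
    {"claw": 0, "translation": [-1.6, -1.2, 0], "yaw": 0},
    {"claw": 0, "translation": [-1.9, -1.5, 0], "yaw": 0},
    {"claw": 0, "translation": [-2.1, -1.8, 0], "yaw": 0},
    {"claw": 0, "translation": [-2.3, -2.2, 0], "yaw": 0},
    {"claw": 0, "translation": [-2.5, -2.5, 0], "yaw": 0},
    {"claw": 0, "translation": [-2.7, -2.9, 0], "yaw": 0},
  ],
)

```text
clock: 4.32
ee_pos: [0.5579, -0.2485, 0.2105]
tool_rot: [0.707, 0.707, 0.001, 0.0]
wrist_force: [2.7, 3.7, -0.5]
width: 0.0001
gripper_force: 1.9
```

Call:
drive_tool(
  plan=[
    {"claw": 0, "translation": [-0.2, -0.4, 0], "yaw": 0},
    {"claw": 0, "translation": [-0.3, -0.7, 0], "yaw": 0},
    {"claw": 0, "translation": [-0.4, -1.1, 0], "yaw": 0},
    {"claw": 0, "translation": [-0.5, -1.5, 0], "yaw": 0},
    {"claw": 0, "translation": [-0.6, -1.9, 0], "yaw": 0},
    {"claw": 0, "translation": [-0.6, -2.3, 0], "yaw": 0},
    {"claw": 0, "translation": [-0.7, -2.7, 0], "yaw": 0},
    {"claw": 0, "translation": [-0.7, -3.1, 0], "yaw": 0},
    {"claw": 0, "translation": [-0.6, -3.5, 0], "yaw": 0},
    {"claw": 0, "translation": [-0.6, -3.9, 0], "yaw": 0},
  ],
)

```text
clock: 5.15
ee_pos: [0.5191, -0.256, 0.211]
tool_rot: [0.707, 0.707, 0.0, 0.002]
wrist_force: [4.9, 0.8, -0.4]
width: 0.0005
gripper_force: 2.1
```

```bash
python3 - <<'E'
from h import *
import cv2
s=telemetry.get_state();print(s['clock'],s['ee_pos'],s['wrist_force'])
im=capture('side');cv2.imwrite('pics/d2.png',cv2.resize(im[:,:,::-1],(800,600),interpolation=cv2.INTER_CUBIC))
E
```

```text
5.15 [ 0.51913028 -0.25602178  0.21096141] [ 4.94647187  0.84833355 -0.42546698]
```

View pics/d2.png

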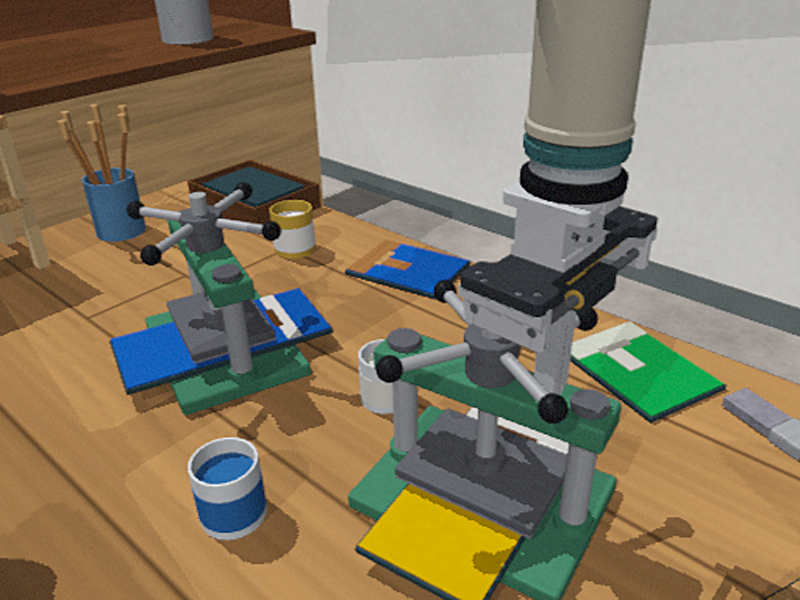

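The finger pushes the near spoke (ball at (552,408)), the platen is lower, and blue is unchanged.

Call:
drive_tool(
  plan=[
    {"claw": 0, "translation": [0.1, -0.4, 0], "yaw": 0},
    {"claw": 0, "translation": [0.2, -0.8, 0], "yaw": 0},
    {"claw": 0, "translation": [0.3, -1.2, 0], "yaw": 0},
    {"claw": 0, "translation": [0.4, -1.5, 0], "yaw": 0},
    {"claw": 0, "translation": [0.6, -1.9, 0], "yaw": 0},
    {"claw": 0, "translation": [0.8, -2.3, 0], "yaw": 0},
    {"claw": 0, "translation": [1.0, -2.6, 0], "yaw": 0},
    {"claw": 0, "translation": [1.2, -2.9, 0], "yaw": 0},
    {"claw": 0, "translation": [1.5, -3.3, 0], "yaw": 0},
    {"claw": 0, "translation": [1.8, -3.6, 0], "yaw": 0},
  ],
)

```text
clock: 6.03
ee_pos: [0.4821, -0.2379, 0.2109]
tool_rot: [0.707, 0.707, -0.0, 0.001]
wrist_force: [5.0, -1.2, 0.3]
width: 0.0005
gripper_force: 1.9
```

Call:
drive_tool(
  plan=[
    {"claw": 0, "translation": [0.3, -0.3, 0], "yaw": 0},
    {"claw": 0, "translation": [0.6, -0.5, 0], "yaw": 0},
    {"claw": 0, "translation": [0.9, -0.8, 0], "yaw": 0},
    {"claw": 0, "translation": [1.3, -1.0, 0], "yaw": 0},
    {"claw": 0, "translation": [1.6, -1.2, 0], "yaw": 0},
    {"claw": 0, "translation": [2.0, -1.4, 0], "yaw": 0},
    {"claw": 0, "translation": [2.3, -1.6, 0], "yaw": 0},
    {"claw": 0, "translation": [2.7, -1.7, 0], "yaw": 0},
    {"claw": 0, "translation": [3.1, -1.8, 0], "yaw": 0},
    {"claw": 0, "translation": [3.5, -1.9, 0], "yaw": 0},
  ],
)

```text
clock: 6.87
ee_pos: [0.4629, -0.202, 0.2104]
tool_rot: [0.707, 0.707, -0.0, 0.0]
wrist_force: [3.8, -5.0, 0.5]
width: 0.0006
gripper_force: 2.3
```

Call:
drive_tool(
  plan=[
    {"claw": 0, "translation": [0.4, -0.1, 0], "yaw": 0},
    {"claw": 0, "translation": [0.8, -0.1, 0], "yaw": 0},
    {"claw": 0, "translation": [1.2, -0.1, 0], "yaw": 0},
    {"claw": 0, "translation": [1.6, -0.1, 0], "yaw": 0},
    {"claw": 0, "translation": [2.0, -0.1, 0], "yaw": 0},
    {"claw": 0, "translation": [2.4, 0, 0], "yaw": 0},
    {"claw": 0, "translation": [2.8, 0.1, 0], "yaw": 0},
    {"claw": 0, "translation": [3.2, 0.2, 0], "yaw": 0},
    {"claw": 0, "translation": [3.6, 0.3, 0], "yaw": 0},
    {"claw": 0, "translation": [3.9, 0.4, 0], "yaw": 0},
  ],
)

```text
clock: 7.7
ee_pos: [0.4654, -0.1634, 0.2101]
tool_rot: [0.707, 0.707, -0.002, -0.001]
wrist_force: [-0.5, -5.8, 0.7]
width: 0.0003
gripper_force: 2.1
```

Call:
drive_tool(
  plan=[
    {"claw": 0, "translation": [0.2, 0.1, 0], "yaw": 0},
    {"claw": 0, "translation": [0.4, 0.2, 0], "yaw": 0},
    {"claw": 0, "translation": [0.6, 0.3, 0], "yaw": 0},
    {"claw": 0, "translation": [0.7, 0.4, 0], "yaw": 0},
    {"claw": 0, "translation": [0.9, 0.5, 0], "yaw": 0},
    {"claw": 0, "translation": [1.1, 0.6, 0], "yaw": 0},
    {"claw": 0, "translation": [1.2, 0.7, 0], "yaw": 0},
    {"claw": 0, "translation": [1.4, 0.8, 0], "yaw": 0},
    {"claw": 0, "translation": [1.4, 0.8, 0], "yaw": 0},
    {"claw": 0, "translation": [1.4, 0.8, 0], "yaw": 0},
  ],
)

```text
clock: 8.53
ee_pos: [0.4733, -0.1505, 0.2101]
tool_rot: [0.707, 0.707, -0.003, -0.0]
wrist_force: [-4.1, -8.1, -0.3]
width: 0.0002
gripper_force: 4.2
```

Call:
drive_tool(
  plan=[
    {"claw": 0, "translation": [0.1, 0.1, 0], "yaw": 0},
    {"claw": 0, "translation": [0.2, 0.1, 0], "yaw": 0},
    {"claw": 0, "translation": [0.2, 0.2, 0], "yaw": 0},
    {"claw": 0, "translation": [0.3, 0.2, 0], "yaw": 0},
    {"claw": 0, "translation": [0.3, 0.2, 0], "yaw": 0},
    {"claw": 0, "translation": [0.3, 0.2, 0], "yaw": 0},
    {"claw": 0, "translation": [0.3, 0.2, 0], "yaw": 0},
    {"claw": 0, "translation": [0.3, 0.2, 0], "yaw": 0},
    {"claw": 0, "translation": [0.3, 0.2, 0], "yaw": 0},
    {"claw": 0, "translation": [0.3, 0.2, 0], "yaw": 0},
  ],
)

```text
clock: 9.37
ee_pos: [0.4736, -0.1501, 0.2102]
tool_rot: [0.707, 0.707, -0.006, 0.0]
wrist_force: [-7.3, -14.0, 0.4]
width: 0.001
gripper_force: 7.5
```

Only 0.5 mm of motion while the force rose to 16 N: that looks like the stop. I back off, lift and check.

Call:
drive_tool(
  plan=[
    {"claw": 0, "translation": [-0.6, -0.4, 0], "yaw": 0},
    {"claw": 0, "translation": [-1.2, -0.8, 0], "yaw": 0},
    {"claw": 0, "translation": [-1.8, -1.1, 0], "yaw": 0},
    {"claw": 0, "translation": [-1.8, -1.1, -2], "yaw": 0},
    {"claw": 0, "translation": [-1.8, -1.1, -5], "yaw": 0},
    {"claw": 0, "translation": [-1.8, -1.1, -8], "yaw": 0},
    {"claw": 0, "translation": [-1.8, -4, -10], "yaw": 0},
    {"claw": 0, "translation": [-1.8, -7, -12], "yaw": 0},
    {"claw": 0, "translation": [-1.8, -10, -12], "yaw": 0},
    {"claw": 0, "translation": [-1.8, -13, -12], "yaw": 0},
  ],
)

```text
clock: 10.2
ee_pos: [0.3466, -0.1633, 0.3316]
tool_rot: [0.707, 0.708, 0.001, 0.001]
wrist_force: [0.1, -0.2, 0.3]
width: 0.0007
gripper_force: 0.0
```

```bash
python3 - <<'E'
from h import *
import cv2
s=telemetry.get_state();print(s['clock'],s['ee_pos'],s['wrist_force'])
for n in('side','scene'):
    im=capture(n);cv2.imwrite(f'pics/{n}3.png',cv2.resize(im[:,:,::-1],(800,600),interpolation=cv2.INTER_CUBIC))
E
```

```text
10.2 [ 0.34662632 -0.16334022  0.33162559] [ 0.14479897 -0.15945983  0.25244287]
```

View pics/side3.png

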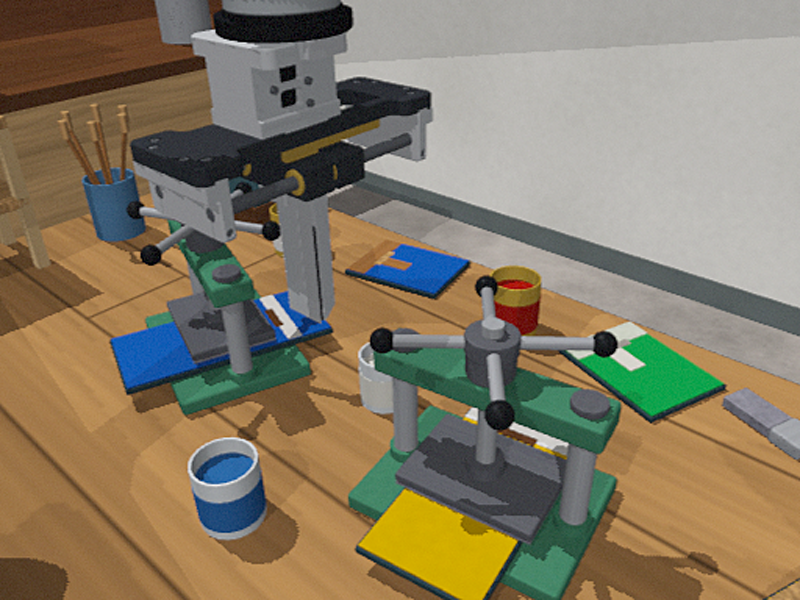

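View pics/scene3.png

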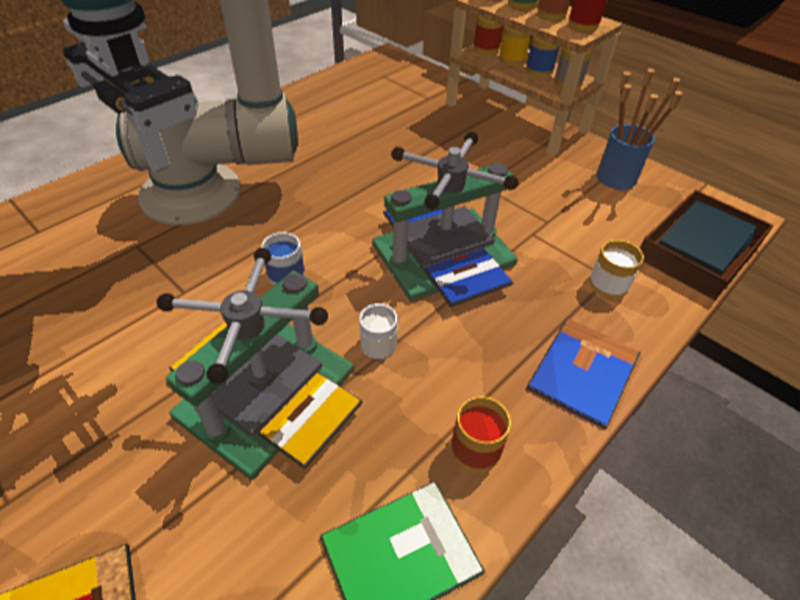

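In the side view the yellow balls are now at (382,340), (486,285), (605,344) and (499,414). Blue's balls are unchanged at (135,210), (150,255), (272,230). I check the final angle against the press yaw from the nuts.

```bash
python3 - <<'E'
from h import *
P=[]
for n,b in(("side",[(382,340),(486,285),(605,344),(499,414)]),("scene",[(165,302),(263,255),(319,316),(218,373)])):
    P=np.array([ray(n,p)[:2] for p in b]);c=P.mean(0)
    print(n,c.round(4),[np.degrees(np.arctan2(*(p-c)[::-1])).round(1) for p in P])
for n,a,b in(("side",(405,335),(590,400)),("scene",(296,281),(189,372))):
    d=(ray(n,a,.173)-ray(n,b,.173))[:2];y=np.degrees(np.arctan2(d[1],d[0]))-90;print('yaw',y,np.hypot(*d),'expect spoke mod90',(y-np.degrees(4.2))%90)
E
```

```text
side [ 0.5296 -0.1908] [np.float64(129.2), np.float64(38.9), np.float64(-51.9), np.float64(-141.4)]
scene [ 0.5285 -0.1872] [np.float64(-140.8), np.float64(128.7), np.float64(38.5), np.float64(-50.6)]
yaw 8.812148153282507 0.18942684488550873 expect spoke mod90 38.16987419833674
yaw 9.284319819230433 0.1929230780549011 expect spoke mod90 38.642045864284654
```

The measured spoke angle (38.8° mod 90) matches the stop (38.4°), so I hand in.

```bash
python3 -c "
from workcell import ticket;print(ticket.sign_off())"
```

```text
the job is handed in; nothing more can be done
None
```

The yellow press is closed: its handle is at the stop (spokes within about 0.5° of the 4.2 rad position), the blue press's handle looks unmoved in the camera pictures, and I handed in the job at about 10 s with the arm clear.

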